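Sort two sherds by ware and present the photo scale

ROBOT

A 6-joint arm with a two-finger parallel gripper is mounted at the origin on a cart in front of the work surface, level with it; the furniture and walls round the work are solid. World frame = base frame: x ahead of the robot, y to its left, z up, the work surface at z = 0. Lengths are in mm, angles in rad, forces in N, time in s.
With the tool pointing down it reaches from about 350 to 975 mm from the base axis. Payload 7.1 kg.
Tool frame: the origin (TCP) lies at the very end of the fingers, on their centre line; the grasp point (between the pads) lies 19 mm behind it (ctrl.pinch_z is the z of the grasp point in the tool frame, in mm); z points along the fingers, y is the direction in which the jaws open and shut (so a half turn about z gives the same grasp; the last joint's range is limited). The gripper opens to 88 mm and grips with 3 to 60 N. Pads are 20 mm wide; open, the fingers measure 115 mm over their backs; the gripper's body (75 mm by 178 mm) begins 61 mm behind the grasp point.
Start: joints at [1.155, 0.423, 1.63, -0, 1.089, -0.019], TCP at [241.511, 576.435, 222.675] pointing down, gripper open.
Joint ranges: [-3, 3], [-0.9, 2.11], [0.09, 2.58], [-1.31, 4.45], [0.11, 2.69], [-2.54, 2.54]. Speed limits (rad/s): [2.39, 2.39, 3.01, 3.14, 3.14, 3.14].

INTERFACE

Orientations are given as a rotation vector (axis times angle).
In Python, from workcell import get_obs, optics, ctrl gives the robot as it stands.
- The arm moves only by the shell command python3 -m jog 'ROWS'. ROWS is a JSON object of lists of equal length, an entry for each row: "delta_rot": the turn, a rotation vector about the tool's x, y, z in rad, a list of three; "translation": the shift along the tool's x, y, z in mm, a list of three; "hand": the opening, from -1 (shut) to 1 (fully open). In form: {"delta_rot": [[rx, ry, rz], ...], "translation": [[x, y, z], ...], "hand": [hand, ...]}. A call has 1 to 5 rows; each row is the pose to reach, as a shift and turn from the pose commanded when the call began, along the tool's axes at that moment; what a row does not reach only later rows make up. A row lasts 1/10 s, in which the tool goes at most 50 mm and 8.59 degrees, less where a joint would pass 70% of its speed; a pose out of reach is approached as far as the arm can. A call with a gripper value outside its range is refused whole. The fingers move at their own pace and stop on an object; the grip force is fixed at half the most. Time passes only in rows, so rows that repeat a pose let the fingers close. It gives the time, the measured TCP pose, the force and the opening at its end, in the units of the state.
- get_obs(): the state, without advancing time (a new reading comes with each control period).
- optics.get_image(name): name is "scene" or "top" or "wrist"; returns the picture (384x512x3 uint8, red, green, blue); there is no depth.
- optics.calibration(name): a dict with "intrinsics" (3x3 intrinsics, pixels), "k1" (the pictures are not rectified: a ray, as slopes to the right and down, at radius r is drawn at 1 + k1 r^2 times it, then the intrinsics apply), "cam_to_world" (4x4, takes a point from camera to world coordinates). Camera axes: x right, y up, looking along -z (the intrinsics and any distortion apply to the point x, -y, -z); pixel columns grow to the right and rows downward; lengths in mm; the calibration is good to about 2 mm. A picture is of the moment at which its call begins: read the wrist's pose just before it. calibration takes no time and is no camera call; for the wrist camera it gives the pose at the moment of the call.
- ctrl.close_job(): hands the job in, once; it reports no verdict.
The state is a dict: "t": time; "qpos": joint angles; "qvel": joint speeds; "joint_torque": joint torques, N m; "ee_pos": TCP position; "orientation": TCP orientation; "ft_force": force on the tool from outside, world axes, zero at the start; "moment": the same for the moment, N m; "width": finger opening in mm.
Only numpy, scipy, OpenCV 4.12 (cv2) and the standard library are available. Lean on these libraries where they do the work, as an engineer would, in place of code of your own. Each camera call takes 0.05 s, during which the arm holds its last target. There are 200 camera calls.

TASK

Put the red sherd flat in the middle of the red tray and the black sherd flat in the middle of the black tray, setting them down gently without dropping them. Then draw the black-and-white photo scale out of its leaning holder, turn it level with its chequered face up, and hold it still over the middle of the red tray, about 15 cm above the table, as for a record photograph. Finish while still holding it there, and leave the other things on the table undisturbed.

Things in the scene. Friction and masses are not known exactly. Their poses are not given: they have to be found in the camera images.
- red_sherd: loose brick-red curved pottery chip, 32 mm (x) x 52 mm (y) x 14 mm high, about 15 g, lying on the table; origin at the centre of its underside, z up. Grasp it across its 32 mm width, along its x axis.
- black_sherd: loose black curved pottery chip, 58 mm (x) x 40 mm (y) x 15 mm high, about 20 g, lying on the table; origin at the centre of its underside, z up. Grasp it across its 40 mm width, along its y axis.
- red_tray: fixed shallow open square tray of red plastic with a white lining, 130x130 mm outside, 20 mm high, walls 4 mm, inner floor 4 mm above the table; origin at the centre of its underside, on the table
- black_tray: fixed shallow open tray, the same shape and size as the red one, of black plastic with a white lining; origin at the centre of its underside, on the table. The two trays may stand either way round.
- scale_holder: fixed grey socket on a dark steel foot (100x60x8 mm); origin at the foot's underside. The socket leans 50 degrees from vertical toward its own +x (roughly away from the robot) and opens up and away; 46 mm deep along its axis, inside 22x11.5 mm, walls 4 mm, top edge 66 mm up; slot floor 24 mm up, 20 mm to -x of the origin. Under the scale past the mouth is only the foot.
- scale: loose flat bar, upper face chequered black and white: 18 mm wide (x), 120 mm long (y), 9 mm thick (z, out of the chequered face), 30 g; origin at the centre of its underside. Its lower 46 mm stand loosely in the socket; its +y points up and away, 50 to 55 degrees from vertical, its face up and toward the robot. It slides out along +y; pinch the free 74 mm across the 18 mm width.
- jar: small clear jar with an orange screw cap, 45 mm across, 64 mm tall, standing; loose bystander, to be left where it is; origin at the centre of its underside
- loupe: black ring magnifier with a grey handle, 39x70x14 mm; loose bystander, to be left where it is; origin at the centre of its underside
- buff_lump: lump of buff fired clay, 63x57x24 mm; loose bystander, to be left where it is; origin at the centre of its underside
- tile_corner: corner piece of a brown roof tile, 97x96x49 mm; loose bystander, to be left where it is; origin at the centre of its underside
Things that resemble listed ones, but are neither listed nor needed, are in the scene too. What is shaped like the red_sherd but purple is not meant.

How it is judged:
By the outcome, as a careful person would: the job done as asked, in the order asked, and still so for the second after the job is handed in, while the arm keeps its last pose, push and grip.
It also fails if it takes over 64 s, if anything falls off the work surface, if the arm or the gripper's body presses on something with over 40 N, if the wrist force passes 120 N, or if a joint passes its speed limit or range.

## Working session

There is one attempt and no reset: what is moved stays moved. The work goes in short steps, Python scripts to look and compute and a shell command to move; the robot and the scene stay as the last step left them, time stands still between calls to the robot, and variables do not carry over. Pictures are saved under pics/ and viewed, about 8 in all and at most 12, crops included, and the job is handed in when it is done.

```bash
mkdir -p pics; ls
cat > h.py <<'E'
import numpy as np, cv2
from scipy.spatial.transform import Rotation as R
from workcell import get_obs, optics, ctrl
def snap(cam,name):
    c=optics.calibration(cam); im=optics.get_image(cam)
    cv2.imwrite(f'pics/{name}.png',im[:,:,::-1]); np.savez(f'pics/{name}.npz',im=im,K=c['intrinsics'],k1=c['k1'],T=c['cam_to_world']); return im
def load(name): return np.load(f'pics/{name}.npz')
def ray(d,uv):
    K=np.array(d['K'],float);k1=float(d['k1'])
    n=cv2.undistortPoints(np.array(uv,float).reshape(-1,1,2),K,np.array([k1,0,0,0,0.])).reshape(-1,2)
    T=np.array(d['T']); v=np.c_[n[:,0],-n[:,1],-np.ones(len(n))]@T[:3,:3].T
    return T[:3,3],v
def onz(d,uv,z):
    o,v=ray(d,uv); return o+v*((z-o[2])/v[:,2])[:,None]
def tri(d1,p1,d2,p2):
    o1,v1=ray(d1,[p1]);o2,v2=ray(d2,[p2]);v1=v1[0];v2=v2[0]
    s=np.linalg.lstsq(np.c_[v1,-v2],o2-o1,rcond=None)[0]
    a=o1+s[0]*v1;b=o2+s[1]*v2; return (a+b)/2,np.linalg.norm(a-b)
def proj(d,P):
    T=np.array(d['T']);p=(np.atleast_2d(P)-T[:3,3])@T[:3,:3]
    n=np.c_[p[:,0]/-p[:,2],-p[:,1]/-p[:,2]];r2=(n**2).sum(1,keepdims=True);n=n*(1+float(d['k1'])*r2)
    K=np.array(d['K']);return n@K[:2,:2].T+K[:2,2]
def go(pos,Rm):
    "rows from measured pose to target TCP pose/rot matrix"
    o=get_obs();R0=R.from_rotvec(o['orientation']).as_matrix()
    t=R0.T@(np.array(pos)-o['ee_pos']);r=R.from_matrix(R0.T@Rm).as_rotvec()
    print('translation',t.round(1),'rot',r.round(4));return t,r
E
python3 - <<'E'
from h import *
a=snap('top','top0');b=snap('scene','scene0')
print({k:np.round(v,3) for k,v in get_obs().items()})
for c in('top','scene'):print(optics.calibration(c))
cv2.imwrite('pics/both.png',np.hstack([a,b])[:,:,::-1][:, :1024])
cv2.imwrite('pics/topbig.png',cv2.resize(a,(800,600),interpolation=cv2.INTER_CUBIC)[:,:,::-1])
cv2.imwrite('pics/scenebig.png',cv2.resize(b,(800,600),interpolation=cv2.INTER_CUBIC)[:,:,::-1])
E
```

```text
pics
{'t': np.float64(0.1), 'qpos': array([ 1.155,  0.424,  1.631, -0.   ,  1.089, -0.019]), 'qvel': array([ 0.001, -0.001, -0.002, -0.001,  0.001, -0.   ]), 'joint_torque': array([ 0.0000e+00, -5.4561e+01, -2.7432e+01,  6.5000e-02,  1.9000e-02,
       -0.0000e+00]), 'ee_pos': array([241.332, 576.004, 222.014]), 'orientation': array([-6.19e-01, -3.08e+00,  2.00e-03]), 'ft_force': array([-0.131,  0.512,  0.669]), 'moment': array([-0.007, -0.001,  0.012]), 'width': np.float64(87.981)}
{'intrinsics': array([[401.41862011,   0.        , 256.08884998],
       [  0.        , 401.41862011, 189.27149744],
       [  0.        ,   0.        ,   1.        ]]), 'k1': -0.0563406694576835, 'cam_to_world': array([[ 3.08087090e-02,  9.77521393e-01, -2.08573130e-01,
         3.09964387e+02],
       [-9.99511266e-01,  3.12357847e-02, -1.24658389e-03,
        -1.76259782e+01],
       [ 5.29638297e-03,  2.08509599e-01,  9.78005979e-01,
         1.22343132e+03],
       [ 0.00000000e+00,  0.00000000e+00,  0.00000000e+00,
         1.00000000e+00]])}
{'intrinsics': array([[407.90838631,   0.        , 258.29903171],
       [  0.        , 407.90838631, 187.7642155 ],
       [  0.        ,   0.        ,   1.        ]]), 'k1': 0.041927672976178366, 'cam_to_world': array([[ 6.90007857e-01,  4.29535235e-01, -5.82570716e-01,
         1.45072661e+01],
       [-7.23653904e-01,  4.25671037e-01, -5.43257946e-01,
        -5.20451016e+02],
       [ 1.46350516e-02,  7.96431824e-01,  6.04551209e-01,
         6.34971989e+02],
       [ 0.00000000e+00,  0.00000000e+00,  0.00000000e+00,
         1.00000000e+00]])}
```

View pics/topbig.png

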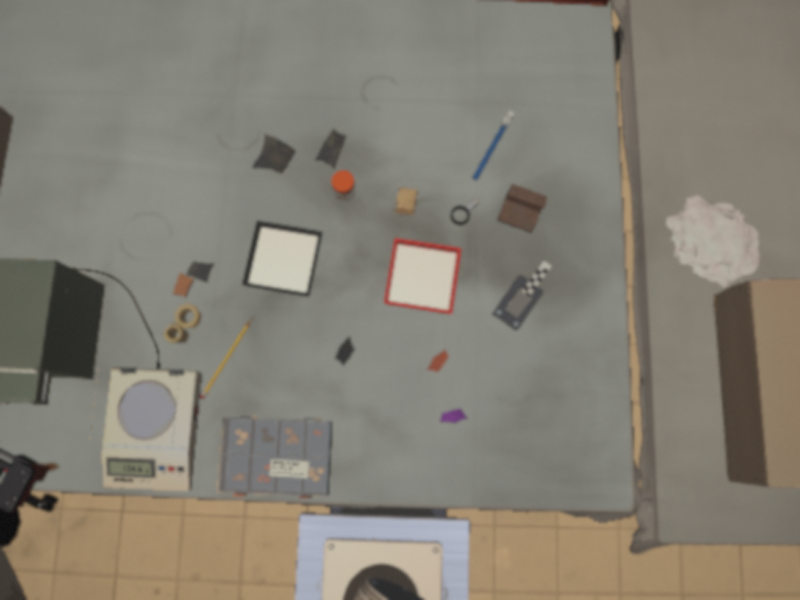

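View pics/scenebig.png

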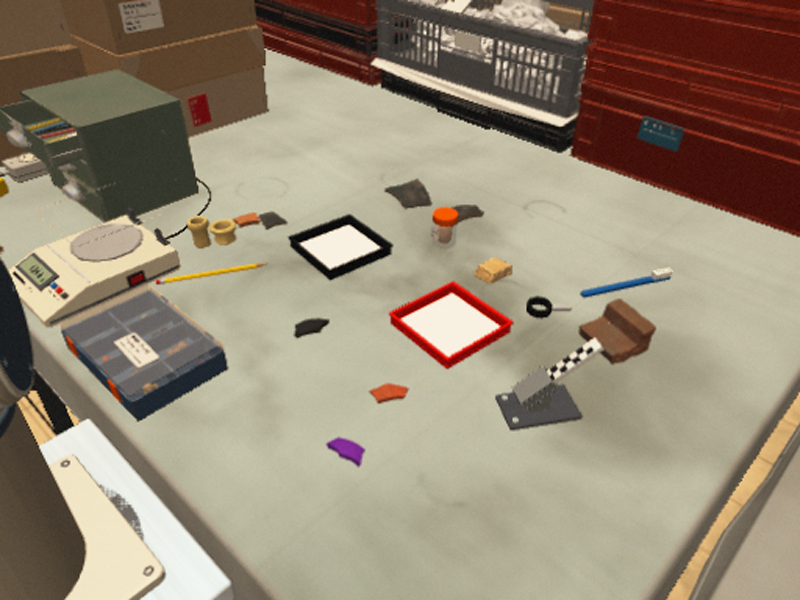

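The top view (800x600) shows the red chip at (438,360), the black chip at (345,350), the red tray at (423,276), the black tray at (283,258), the holder at (517,300) and the scale tip at (545,265). A second red/black chip pair lies at (183,285) and (200,270), so I'll check sizes before choosing.

```bash
cat > m.py <<'E'
from h import *
d=load('top0');im=d['im'];hsv=cv2.cvtColor(im,cv2.COLOR_RGB2HSV)
S=512/800
red=(((hsv[...,0]<12)|(hsv[...,0]>172))&(hsv[...,1]>100)).astype('uint8')
dark=(hsv[...,2]<75).astype('uint8')
def blob(m,u,v,z,name):
    n,l,st,ce=cv2.connectedComponentsWithStats(m,connectivity=8)
    u*=S;v*=S
    k=min(range(1,n),key=lambda i:np.hypot(ce[i][0]-u,ce[i][1]-v)+(100 if st[i,4]<15 else 0))
    ys,xs=np.nonzero(l==k);P=onz(d,np.c_[xs,ys],z)[:,:2]
    r=cv2.minAreaRect(P.astype('float32'))
    print(name,st[k,4],'px ctr',ce[k].round(1),'mean',P.mean(0).round(1),'rect',np.round(r[0],1),np.round(r[1],1),round(r[2],1))
for n,m,u,v,z in[('red',red,438,360,7),('red2',red,183,285,7),('blk',dark,345,350,7),('blk2',dark,200,270,7),('redtray',red,423,276,20),('blktray',dark,283,258,20),('foot',dark,517,302,8)]: blob(m,u,v,z,n)
E
python3 m.py
```

```text
red 72 px ctr [280.3 231. ] mean [442.5 -93.6] rect [443.7 -93.5] [18.4 40.7] 57.6
red2 59 px ctr [115.9 183.3] mean [574.6 422.3] rect [575.8 421. ] [22.3 32.7] 74.1
blk 78 px ctr [220.4 224.6] mean [456.  89.] rect [457.2  88.3] [21.5 38.9] 55.6
blk2 70 px ctr [128.7 173.3] mean [607.9 384.9] rect [608.9 387.3] [30.7 27.8] 77.2
redtray 379 px ctr [271.2 172.6] mean [621.4 -61.1] rect [610.8 -58.8] [136.  136.5] 82.8
blktray 133 px ctr [171.  154.7] mean [669.  253.3] rect [672.  248.7] [ 92.8 178.4] 36.8
foot 37 px ctr [334.9 129.6] mean [ 773.  -263.2] rect [ 773.  -263.2] [67.7  5.8] 71.1
```

```bash
for i in 1 2 3; do python3 -m jog '{"delta_rot":[[0,0,0],[0,0,0],[0,0,0],[0,0,0],[0,0,0]],"translation":[[-147,-179,-10],[-147,-179,-10],[-147,-179,-10],[-147,-179,-10],[-147,-179,-10]],"hand":[1,1,1,1,1]}'; done
python3 - <<'E'
from h import *
a=snap('wrist','w1');o=get_obs();print(o['t'],o['ee_pos'],o['qpos'],o['orientation']);d=load('w1');print(d['T'].round(2),d['K'],d['k1'])
print(R.from_rotvec(o['orientation']).as_matrix().T@(d['T'][:3,3]-o['ee_pos']))
print(proj(d,[[442,-93,7],[456,88,7],[620,-60,4]]))
E
```

```text
t: 0.6
ee_pos: [307.8, 351.4, 232.4]
orientation: [-0.62, -3.079, 0.002]
ft_force: [0.3, 0.9, 0.3]
width: 88.0
t: 1.1
ee_pos: [374.3, 130.0, 242.8]
orientation: [0.621, 3.079, -0.001]
ft_force: [-0.2, 0.5, -0.5]
width: 87.9
t: 1.6
ee_pos: [441.2, -92.3, 252.8]
orientation: [0.622, 3.079, -0.001]
ft_force: [0.8, -0.1, 0.7]
width: 87.9
1.65 [442.7685357  -94.79798842 253.19333663] [-0.23597005  0.12405661  1.96711521 -0.00207914  1.047831   -1.40658863] [ 6.22316069e-01  3.07676274e+00 -2.97323286e-03]
[[ 3.9000e-01 -8.8000e-01 -2.7000e-01  3.6508e+02]
 [ 9.2000e-01  3.7000e-01  1.2000e-01 -6.0000e+01]
 [-0.0000e+00 -3.0000e-01  9.5000e-01  4.1535e+02]
 [ 0.0000e+00  0.0000e+00  0.0000e+00  1.0000e+00]] [[271.20083448   0.         254.49744454]
 [  0.         271.20083448 188.78439872]
 [  0.           0.           1.        ]] -0.056970061071250785
[  84.64219257    1.64710085 -162.40366184]
[[254.15116524 161.42673873]
 [370.00990656 123.93625658]
 [312.11250664 248.07648409]]
```

View pics/w1.png

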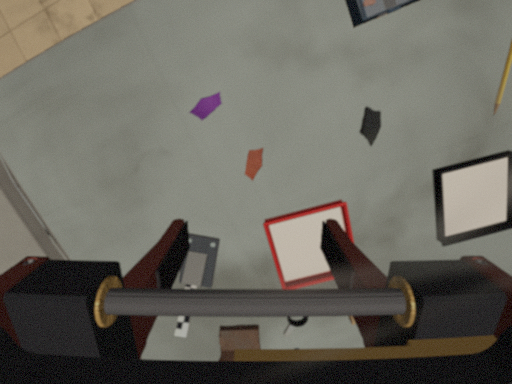

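The wrist view shows the red sherd at (255,163), the black sherd at (371,126), the purple decoy at (207,105), and both trays. I'll measure from this picture.

```bash
cat > m2.py <<'E'
from h import *
def blobs(name,kind,z,near,show=True):
    d=load(name);im=d['im'];hsv=cv2.cvtColor(im,cv2.COLOR_RGB2HSV)
    if kind=='red': m=((hsv[...,0]<14)|(hsv[...,0]>172))&(hsv[...,1]>90)&(hsv[...,2]>60)
    elif kind=='dark': m=hsv[...,2]<75
    elif kind=='white': m=(hsv[...,2]>185)&(hsv[...,1]<40)
    n,l,st,ce=cv2.connectedComponentsWithStats(m.astype('uint8'),connectivity=8)
    k=min((i for i in range(1,n) if st[i,4]>60),key=lambda i:np.hypot(*(ce[i]-near)))
    c=max(cv2.findContours((l==k).astype('uint8'),cv2.RETR_EXTERNAL,cv2.CHAIN_APPROX_NONE)[0],key=len).reshape(-1,2)
    P=onz(d,c,z)[:,:2]; q=cv2.minAreaRect(P.astype('float32'))
    ys,xs=np.nonzero(l==k); A=onz(d,np.c_[xs,ys],z)[:,:2]
    box=cv2.boxPoints(q); e=box[1]-box[0],box[2]-box[1]; L=max(e,key=np.linalg.norm)
    ev,V=np.linalg.eigh(np.cov(A.T)); pa=np.degrees(np.arctan2(V[1,1],V[0,1]))
    print(name,kind,'area',st[k,4],'px',ce[k].round(1),'centroid',A.mean(0).round(1),'rect',np.round(q[0],1),sorted(np.round(q[1],1)),'long-axis yaw',np.degrees(np.arctan2(L[1],L[0])).round(1),'pca',pa.round(1))
    return P,q
if __name__=='__main__':
    blobs('w1','red',7,(255,163));blobs('w1','dark',7,(371,126));blobs('w1','white',4,(310,245));blobs('w1','white',4,(475,195))
    blobs('top0','white',4,(271,176));blobs('top0','white',4,(182,166))
    d=load('w1');im=d['im']
    a=cv2.resize(im[130:200,215:295],(400,350),interpolation=cv2.INTER_CUBIC);b=cv2.resize(im[90:160,335:415],(400,350),interpolation=cv2.INTER_CUBIC)
    t=load('top0')['im'];f=cv2.resize(t[150:215,300:380],(400,325),interpolation=cv2.INTER_CUBIC)[:250]
    s=load('scene0')['im'];g=cv2.resize(s[210:280,310:390],(400,350),interpolation=cv2.INTER_CUBIC)[:250]
    cv2.imwrite('pics/c1.png',np.vstack([np.hstack([a,b]),np.hstack([f,g])])[:,:,::-1])
E
python3 m2.py
```

```text
w1 red area 368 px [253.4 162.6] centroid [443.3 -94.8] rect [445. -95.] [np.float64(22.7), np.float64(48.9)] long-axis yaw -32.6 pca 141.7
w1 dark area 479 px [370.3 124.3] centroid [456.8  88.3] rect [459.5  87. ] [np.float64(27.6), np.float64(50.9)] long-axis yaw -30.1 pca 162.7
w1 white area 2721 px [301.4 244.1] centroid [606.2 -74.7] rect [614.5 -60.2] [np.float64(110.8), np.float64(117.5)] long-axis yaw 83.0 pca 147.6
w1 white area 1397 px [467.4 182.7] centroid [609.2 216. ] rect [622.6 227.5] [np.float64(73.9), np.float64(105.8)] long-axis yaw 82.3 pca 100.1
top0 white area 1266 px [269.9 177.1] centroid [610.4 -58.1] rect [611.5 -58.5] [np.float64(112.5), np.float64(114.3)] long-axis yaw 82.7 pca 71.9
top0 white area 1217 px [181.  165.8] centroid [638.2 222.8] rect [638.9 223. ] [np.float64(111.6), np.float64(112.3)] long-axis yaw 82.2 pca 83.5
```

View pics/c1.png

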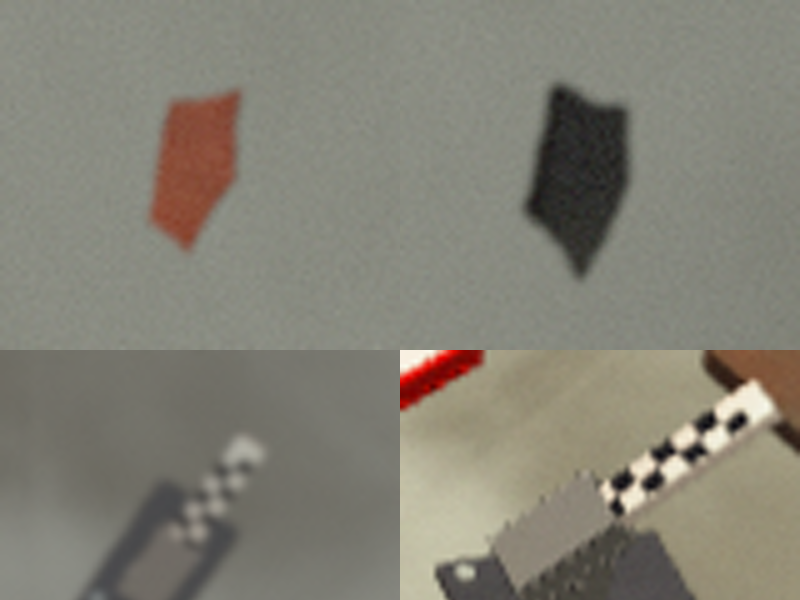

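The crop shows both sherds as pentagons with near-parallel long sides; the minimum rectangle fits them skewed. I'll find the angle whose bounding box matches the given sizes, and a closer look will confirm it.

```bash
cat > bb.py <<'E'
from m2 import *
import sys
def bb(name,kind,near,w,l,z=5):
    P,q=blobs(name,kind,z,near)
    for a in range(100,180,5):
        t=np.radians(a);u=np.array([np.cos(t),np.sin(t)]);v=np.array([-u[1],u[0]])
        A,B=P@u,P@v; c=(A.max()+A.min())/2*u+(B.max()+B.min())/2*v
        print(a,np.round([np.ptp(A),np.ptp(B)],1),c.round(1),end=' | ')
    print()
if __name__=='__main__':
    bb('w1','red',(255,163),32,52);bb('w1','dark',(371,126),40,58)
E
python3 bb.py
```

```text
w1 red area 368 px [253.4 162.6] centroid [443.7 -94.9] rect [445.4 -95.1] [np.float64(22.8), np.float64(49.1)] long-axis yaw -32.6 pca 141.7
100 [42.3 39.5] [444.4 -93.6] | 105 [43.7 37.6] [443.8 -93.5] | 110 [44.7 35.4] [443.1 -93.5] | 115 [45.8 33. ] [442.6 -93.8] | 120 [46.8 30.5] [442.2 -94.3] | 125 [48.1 27.8] [442.1 -95.1] | 130 [49.  26.4] [442.8 -95.4] | 135 [49.5 25.2] [443.6 -95.4] | 140 [49.6 24.1] [444.4 -95.3] | 145 [49.4 23.1] [445.1 -95.2] | 150 [48.7 23.4] [445.4 -95.5] | 155 [47.7 24.9] [445.7 -96. ] | 160 [46.6 28. ] [446.2 -95.8] | 165 [45.3 31. ] [446.6 -95.4] | 170 [44.5 33.8] [446.4 -94.9] | 175 [43.4 36.4] [446.2 -94.5] | 
w1 dark area 479 px [370.3 124.3] centroid [457.3  89. ] rect [459.9  87.7] [np.float64(27.7), np.float64(51.1)] long-axis yaw -30.1 pca 162.7
100 [36.8 52.7] [457.9  89.8] | 105 [37.5 51.1] [457.3  90.1] | 110 [37.9 49.1] [456.8  90.4] | 115 [39.6 46.8] [456.5  89.8] | 120 [41.7 44.1] [456.5  88.9] | 125 [43.6 41.1] [456.7  87.9] | 130 [45.2 37.7] [457.1  87. ] | 135 [46.4 34.7] [457.8  86.4] | 140 [47.4 31.8] [458.7  86.1] | 145 [49.5 29.7] [459.3  86.8] | 150 [51.2 27.8] [459.9  87.7] | 155 [52.5 28.4] [459.7  87.5] | 160 [53.5 28.8] [459.5  87.3] | 165 [54.4 29.3] [459.3  87.2] | 170 [54.9 31.3] [459.2  87.8] | 175 [55.  33.1] [459.   88.4] |
```

```bash
cat >> h.py <<'E'
def down(yaw):
    c,s=np.cos(np.radians(yaw)),np.sin(np.radians(yaw)); return np.array([[-s,c,0],[c,s,0],[0,0,-1.]])
E
python3 -m jog '{"delta_rot":[[0,0,0.13],[0,0,0.26],[0,0,0.38],[0,0,0.38],[0,0,0.38]],"translation":[[0,0,45],[0,0,90],[0,0,135],[0,0,153],[0,0,153]],"hand":[1,1,1,1,1]}'
python3 - <<'E'
from h import *
a=snap('wrist','w2');o=get_obs();print(o['ee_pos'])
d=load('w2');print(proj(d,[444,-95,5]))
cv2.imwrite('pics/w2b.png',cv2.resize(a[120:270,150:350],(800,600),interpolation=cv2.INTER_CUBIC)[:,:,::-1])
from bb import bb
bb('w2','red',proj(d,[444,-95,5])[0],0,0)
E
```

```text
t: 2.15
ee_pos: [438.4, -88.7, 97.1]
orientation: [-1.187, -2.902, 0.002]
ft_force: [0.2, 0.2, -0.4]
width: 88.0
[439.72659548 -89.00545939  98.7325249 ]
[[254.21622009 200.41887947]]
w2 red area 887 px [254.1 199.5] centroid [443.4 -94.5] rect [444.9 -94.7] [np.float64(24.1), np.float64(52.2)] long-axis yaw -31.9 pca 141.3
100 [45.1 41.2] [444.4 -92.7] | 105 [46.6 39.2] [443.7 -92.6] | 110 [47.9 36.8] [443.  -92.7] | 115 [48.7 34.2] [442.3 -92.9] | 120 [49.9 31.3] [441.8 -93.5] | 125 [51.2 28.3] [441.7 -94.3] | 130 [52.1 27.2] [442.5 -94.5] | 135 [52.7 25.9] [443.3 -94.6] | 140 [52.8 24.9] [444.  -94.6] | 145 [52.5 24.2] [444.7 -94.6] | 150 [51.9 24.3] [445.  -94.9] | 155 [50.8 26.1] [445.4 -95.3] | 160 [49.4 29.5] [446.1 -95. ] | 165 [47.5 32.7] [446.6 -94.7] | 170 [46.4 35.7] [446.6 -94.2] | 175 [45.6 38.4] [446.2 -93.6] |
```

View pics/w2b.png

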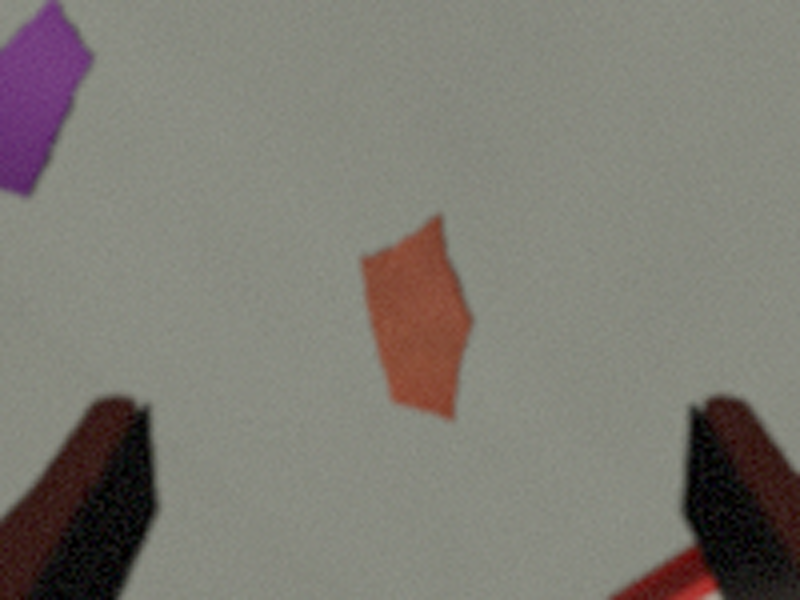

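The close view shows the red pentagon centred at about (254,200) in the full picture, midway between the fingers. I'll work out its edge directions.

Run:
```python
from h import *
d=load('w2');p=np.array([[362,258],[441,214],[472,320],[455,420],[392,400]])/4+[150,120]
P=onz(d,p,5)[:,:2];print(P.round(1))
for i in range(5):
    e=P[(i+1)%5]-P[i];print(i,np.degrees(np.arctan2(e[1],e[0])).round(1)%180,np.linalg.norm(e).round(1))
go([442.5,-94.5,8],down(37))
```

```text
[[ 422.8  -93. ]
 [ 428.4  -71.5]
 [ 453.3  -84.9]
 [ 469.9 -106.7]
 [ 454.7 -114.4]]
0 75.5 22.2
1 151.8 28.3
2 127.3 27.5
3 26.599999999999994 17.1
4 146.2 38.3
translation [-6.1 -1.8 90.7] rot [-0.002  -0.0027  0.1486]
```

Edges at 146° and 152° are nearly parallel and about 24 mm apart, so I'll grip across those: jaw yaw 58°, at (441.6,-92).

```bash
python3 -c "
from h import *
go([441.6,-92,3],down(58))"
```

```text
translation [-3.7 -0.7 95.7] rot [-0.0014 -0.0031 -0.2179]
```

```bash
python3 -m jog '{"delta_rot":[[0,0,-0.11],[0,0,-0.218],[0,0,-0.218],[0,0,-0.218],[0,0,-0.218]],"translation":[[-2,0,35],[-3.7,-0.7,70],[-3.7,-0.7,88],[-3.7,-0.7,95],[-3.7,-0.7,95]],"hand":[0.2,0.2,0.2,0.2,0.2]}' && python3 -m jog '{"delta_rot":[[0,0,0],[0,0,0],[0,0,0],[0,0,0],[0,0,0]],"translation":[[0,0,0],[0,0,0],[0,0,0],[0,0,0],[0,0,0]],"hand":[-1,-1,-1,-1,-1]}'
python3 -c "
from h import *
a=snap('wrist','w3');cv2.imwrite('pics/w3b.png',cv2.resize(a[170:384,130:380],(700,600))[:,:,::-1]);o=get_obs();print(o['width'],o['ee_pos'],o['ft_force'])"
```

```text
t: 2.7
ee_pos: [443.4, -92.4, 5.2]
orientation: [0.866, 3.019, 0.0]
ft_force: [0.3, -0.4, 0.4]
width: 53.8
t: 3.2
ee_pos: [443.3, -92.6, 5.3]
orientation: [0.866, 3.019, -0.0]
ft_force: [-0.9, -0.7, 7.4]
width: 23.5
23.815348770341757 [443.26365229 -92.54901568   5.29211567] [-1.48699213 -0.65513727  7.3803158 ]
```

View pics/w3b.png

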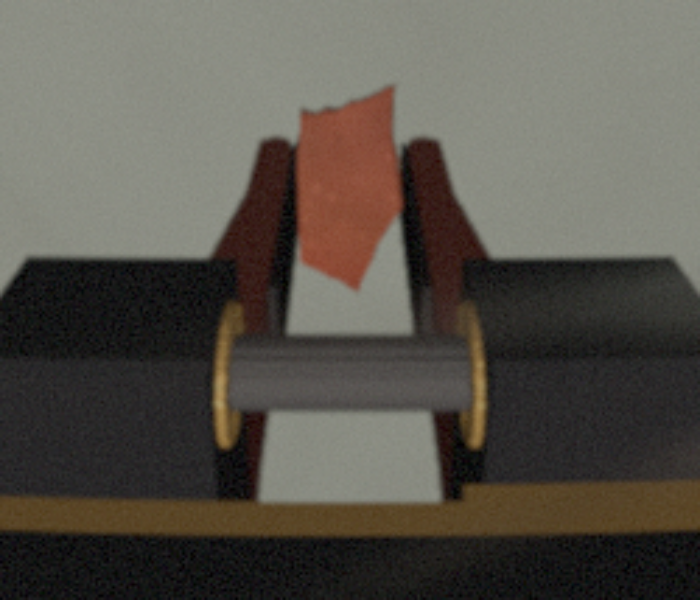

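The sherd is clamped between the pads (width 23.7 mm). Next I lift it and carry it to the red tray.

```bash
python3 -m jog '{"delta_rot":[[0,0,0],[0,0,0],[0,0,0],[0,0,0],[0,0,0]],"translation":[[0,0,-15],[0,0,-40],[-25,24,-70],[-55,52,-70],[-85,80,-70]],"hand":[-1,-1,-1,-1,-1]}' && python3 -m jog '{"delta_rot":[[0,0,0],[0,0,0],[0,0,0],[0,0,0],[0,0,0]],"translation":[[-30,28,0],[-40,38,0],[-40,38,0],[-40,38,0],[-40,38,20]],"hand":[-1,-1,-1,-1,-1]}'
python3 -c "
from h import *
a=snap('wrist','w4');o=get_obs();print(o['width'],o['ee_pos'],o['ft_force'])
from m2 import blobs
d=load('w4');print(proj(d,[[612,-59,4]]))
blobs('w4','white',4,proj(d,[612,-59,4])[0])
cv2.imwrite('pics/w4b.png',a[:,:,::-1])
go([612,-58,10],down(58.4))"
```

```text
t: 3.75
ee_pos: [559.3, -69.5, 76.3]
orientation: [0.866, 3.017, 0.0]
ft_force: [0.8, -0.8, -0.2]
width: 23.4
t: 4.25
ee_pos: [611.5, -59.0, 56.3]
orientation: [0.866, 3.017, 0.001]
ft_force: [0.5, -0.1, -0.8]
width: 23.9
23.267993345913315 [608.67558536 -58.74910963  52.22497471] [-1.85762974 -0.53509688 -1.9766054 ]
[[254.50029932 206.61096822]]
w4 white area 13767 px [255.1 183.7] centroid [596.  -48.3] rect [610.8 -58.9] [np.float64(118.7), np.float64(119.1)] long-axis yaw 82.7 pca 52.6
translation [-2.5  2.5 42.2] rot [-0.0015 -0.003  -0.0077]
```

View pics/w4b.png

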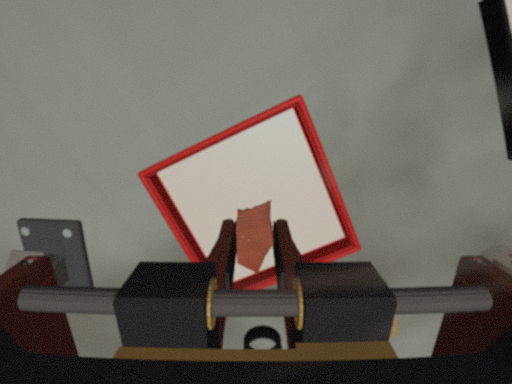

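The sherd hangs level over the tray, whose centre re-measures as (611,-59). Lowering now.

```bash
python3 -m jog '{"delta_rot":[[0,0,0],[0,0,0],[0,0,0],[0,0,0],[0,0,0]],"translation":[[0,0,15],[0,0,25],[0,0,32],[0,0,32],[0,0,32]],"hand":[-1,-1,-1,-1,-1]}'; python3 -c "
from h import *
o=get_obs();print(o['width'],o['ee_pos'],o['qvel'])"
```

```text
t: 4.8
ee_pos: [611.4, -58.6, 22.7]
orientation: [-0.866, -3.02, 0.0]
ft_force: [0.0, 0.4, -0.4]
width: 23.5
23.480318928018647 [611.42107927 -58.62400939  22.65287826] [ 0.00255555 -0.01123626 -0.00445107 -0.00105409  0.00162167 -0.0016893 ]
```

```bash
python3 -m jog '{"delta_rot":[[0,0,0],[0,0,0],[0,0,0],[0,0,0],[0,0,0]],"translation":[[0,0,6],[0,0,10],[0,0,12],[0,0,13],[0,0,13]],"hand":[-1,-1,-1,-1,-1]}' && python3 -m jog '{"delta_rot":[[0,0,0],[0,0,0],[0,0,0],[0,0,0],[0,0,0]],"translation":[[0,0,0.5],[0,0,0.5],[0,0,0.5],[0,0,0.5],[0,0,0.5]],"hand":[-1,-0.3,-0.1,0,0]}'
```

```text
t: 5.3
ee_pos: [611.4, -58.6, 9.6]
orientation: [-0.866, -3.02, 0.0]
ft_force: [0.7, -0.2, 0.1]
width: 23.8
t: 5.8
ee_pos: [611.4, -58.6, 9.2]
orientation: [0.866, 3.02, -0.0]
ft_force: [-0.1, 0.4, -0.5]
width: 43.7
```

```bash
python3 -m jog '{"delta_rot":[[0,0,0],[0,0,0],[0,0,0],[0,0,-0.1],[0,0,-0.2]],"translation":[[0,0,-20],[0,0,-60],[35,8,-91],[80,18,-91],[125,27,-91]],"hand":[0,0,0.3,1,1]}' && python3 -m jog '{"delta_rot":[[0,0,-0.1],[0,0,-0.1],[0,0,-0.1],[0,0,-0.1],[0,0,-0.1]],"translation":[[45,0,0],[86,1,0],[86,1,0],[86,1,0],[86,1,0]],"hand":[1,1,1,1,1]}'
python3 - <<'E'
from h import *
a=snap('wrist','w5');o=get_obs();print(o['ee_pos'])
d=load('w5');p=proj(d,[458,88,5])[0];print(p)
x,y=(p-[80,60]).astype(int)
c=cv2.resize(a[y:y+120,x:x+160],(640,480),interpolation=cv2.INTER_CUBIC)
cv2.imwrite('pics/w5b.png',c[:,:,::-1])
from m2 import blobs
P,q=blobs('w5','dark',5,p)
h=cv2.convexHull(P.astype('float32'));ap=cv2.approxPolyDP(h,2.5,True).reshape(-1,2);print(ap.round(1))
for i in range(len(ap)):
    e=ap[(i+1)%len(ap)]-ap[i];print(i,np.degrees(np.arctan2(e[1],e[0])).round(1)%180,np.linalg.norm(e).round(1))
for s in('top','scene'):snap(s,s+'1')
for n in ('top1',):
    b,_=blobs(n,'red',8,proj(load(n),[611,-59,8])[0])
E
```

```text
t: 6.3
ee_pos: [519.7, 31.2, 101.4]
orientation: [0.556, 3.089, 0.001]
ft_force: [-0.1, 0.4, -1.3]
width: 64.2
t: 6.8
ee_pos: [441.3, 61.6, 100.6]
orientation: [0.406, 3.113, 0.001]
ft_force: [-0.1, 0.3, -0.0]
width: 87.7
[441.31060802  61.50782923 100.4551221 ]
[283.57980778 199.4828617 ]
w5 dark area 1034 px [284.  198.7] centroid [457.5  88.6] rect [459.5  87.4] [np.float64(28.7), np.float64(51.9)] long-axis yaw -34.7 pca 160.6
[[430.3  90.8]
 [465.1  70. ]
 [486.8  81.9]
 [466.3 100.1]
 [445.  106.7]]
0 149.2 40.5
1 28.6 24.7
2 138.4 27.5
3 162.8 22.2
4 47.199997 21.7
top1 red area 63 px [270.4 176.2] centroid [612.3 -59.3] rect [613.5 -58.9] [np.float64(18.2), np.float64(39.0)] long-axis yaw -34.6 pca 142.1
```

View pics/w5b.png

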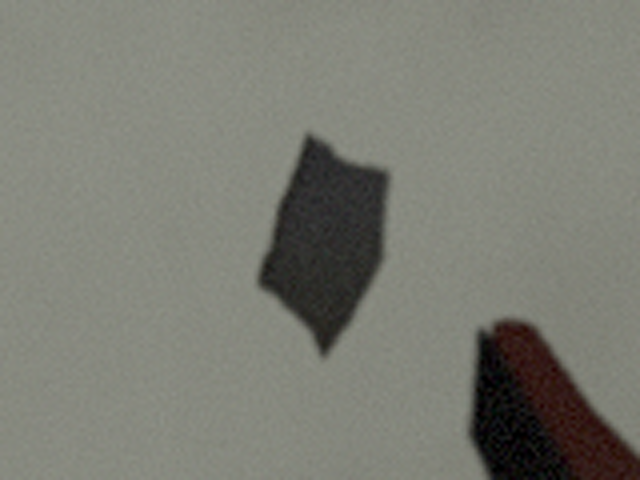

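The black pentagon is centred at about (284,199) in the full picture, with a long edge at yaw 149° and a vertex opposite it. The top view puts the red sherd at (612,-59), in the middle of its tray. I'll grip the black one at jaw yaw 60°, at (458,89.6).

```bash
python3 -c "
from h import *
go([458,89.6,4.5],down(60))"
```

```text
translation [-9.3 31.7 95.7] rot [0.0004 0.0008 0.2639]
```

```bash
python3 -m jog '{"delta_rot":[[0,0,0.1],[0,0,0.2],[0,0,0.264],[0,0,0.264],[0,0,0.264]],"translation":[[-9.3,31.7,0],[-9.3,31.7,30],[-9.3,31.7,60],[-9.3,31.7,85],[-9.3,31.7,95.5]],"hand":[0.4,0.3,0.3,0.3,0.3]}' && python3 -m jog '{"delta_rot":[[0,0,0],[0,0,0],[0,0,0],[0,0,0],[0,0,0]],"translation":[[0,0,0],[0,0,0],[0,0,0],[0,0,0],[0,0,0]],"hand":[0.3,-1,-1,-1,-1]}' && python3 -m jog '{"delta_rot":[[0,0,0],[0,0,0],[0,0,0],[0,0,0],[0,0,0]],"translation":[[0,0,0],[0,0,-10],[0,0,-30],[0,0,-65],[0,0,-65]],"hand":[-1,-1,-1,-1,-1]}'
python3 -c "
from h import *
a=snap('wrist','w6');o=get_obs();print(o['width'],o['ee_pos'],o['ft_force'])
cv2.imwrite('pics/w6b.png',a[100:,80:430][:,:,::-1])
go([638.5,222.9,75],down(60))"
```

```text
t: 7.45
ee_pos: [456.1, 89.5, 2.6]
orientation: [-0.812, -3.032, 0.002]
ft_force: [0.1, 0.0, 0.2]
width: 57.6
t: 7.95
ee_pos: [457.2, 90.0, 5.5]
orientation: [0.812, 3.034, 0.001]
ft_force: [-0.3, -0.3, 0.7]
width: 28.3
t: 8.45
ee_pos: [459.0, 90.5, 73.3]
orientation: [0.81, 3.029, 0.004]
ft_force: [0.5, -0.3, -0.1]
width: 27.1
26.993340251003577 [458.23058475  90.31286989  71.83215495] [0.57736488 0.54428882 0.11259105]
translation [-90.  204.9  -2.2] rot [0.0031 0.0036 0.0008]
```

View pics/w6b.png

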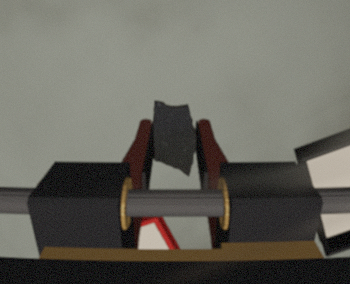

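The black sherd is held between the pads (27 mm). On to the black tray.

```bash
python3 -m jog '{"delta_rot":[[0,0,0],[0,0,0],[0,0,0],[0,0,0],[0,0,0]],"translation":[[-15,35,0],[-33,76,0],[-52,118,0],[-71,161,0],[-90,205,0]],"hand":[-1,-1,-1,-1,-1]}' && python3 -m jog '{"delta_rot":[[0,0,0],[0,0,0],[0,0,0],[0,0,0],[0,0,0]],"translation":[[0,0,0],[0,0,15],[0,0,30],[0,0,40],[0,0,40]],"hand":[-1,-1,-1,-1,-1]}' && python3 -m jog '{"delta_rot":[[0,0,0],[0,0,0],[0,0,0],[0,0,0],[0,0,0]],"translation":[[0,0,0],[0,0,0],[0,0,0],[0,0,0],[0,0,0]],"hand":[-1,-1,-1,-1,-1]}'
python3 -c "
from h import *
a=snap('wrist','w7');o=get_obs();print(o['width'],o['ee_pos'])
from m2 import blobs
d=load('w7');blobs('w7','white',4,proj(d,[638,223,4])[0])
go([638.5,222.9,9.5],down(60))"
```

```text
t: 9.0
ee_pos: [637.5, 223.6, 68.6]
orientation: [-0.812, -3.033, 0.002]
ft_force: [0.5, -0.5, 0.3]
width: 27.4
t: 9.5
ee_pos: [634.4, 221.3, 26.8]
orientation: [-0.812, -3.03, 0.005]
ft_force: [0.1, -0.1, -0.3]
width: 26.8
t: 10.0
ee_pos: [637.2, 222.7, 30.1]
orientation: [0.812, 3.034, 0.001]
ft_force: [-0.4, -0.4, 0.1]
width: 27.2
27.005707981210726 [637.17186483 222.73391529  30.02868356]
w7 white area 15420 px [254. 191.] centroid [618.9 233.1] rect [637.9 221.3] [np.float64(119.2), np.float64(119.8)] long-axis yaw 82.0 pca 56.6
translation [-1.1  0.8 20.5] rot [0.0004 0.0003 0.0008]
```

```bash
python3 -m jog '{"delta_rot":[[0,0,0],[0,0,0],[0,0,0],[0,0,0],[0,0,0]],"translation":[[0,0,8],[0,0,14],[0,0,18],[0,0,20],[0,0,20.5]],"hand":[-1,-1,-1,-1,-1]}' && python3 -m jog '{"delta_rot":[[0,0,0],[0,0,0],[0,0,0],[0,0,0],[0,0,0]],"translation":[[0,0,0.5],[0,0,0.5],[0,0,0.5],[0,0,0.5],[0,0,0.5]],"hand":[-1,-0.3,-0.1,0,0.1]}' && python3 -m jog '{"delta_rot":[[0,0,0],[0,0,0],[0,0,0],[0,0,0],[0,0,0]],"translation":[[0,0,-15],[0,0,-50],[0,0,-100],[0,0,-150],[0,0,-170]],"hand":[0.1,0.1,0.2,0.2,0.2]}'
python3 - <<'E'
from h import *
snap('wrist','w8');snap('top','top2');snap('scene','scene2');o=get_obs();print(o['ee_pos'],o['qpos'])
from m2 import blobs
d=load('w8');blobs('w8','dark',10,proj(d,[638,222,8])[0])
# scale: end-face / chequer in scene crop and wrist-top
s=load('scene2')['im'];t=load('top2')['im']
f=cv2.resize(t[140:220,300:380],(400,400),interpolation=cv2.INTER_CUBIC)
g=cv2.resize(s[205:285,310:390],(400,400),interpolation=cv2.INTER_CUBIC)
cv2.imwrite('pics/c2.png',np.hstack([f,g])[:,:,::-1])
E
```

```text
t: 10.55
ee_pos: [636.4, 222.5, 9.5]
orientation: [-0.812, -3.033, 0.002]
ft_force: [-4.6, -1.3, 11.0]
width: 26.5
t: 11.05
ee_pos: [637.0, 222.7, 8.4]
orientation: [-0.812, -3.035, 0.0]
ft_force: [0.1, 0.5, 0.1]
width: 47.2
t: 11.55
ee_pos: [639.5, 223.5, 185.5]
orientation: [0.81, 3.028, 0.007]
ft_force: [-0.4, 1.1, -0.2]
width: 53.1
[638.01787572 223.00292244 181.41613599] [ 3.18651974e-01  5.39299750e-01  1.54192842e+00 -2.17425984e-05
  1.05596362e+00 -7.29372248e-01]
w8 dark area 574 px [251.2 169.5] centroid [636.4 221.9] rect [638.1 221.5] [np.float64(24.5), np.float64(48.4)] long-axis yaw -30.7 pca 161.1
```

View pics/c2.png

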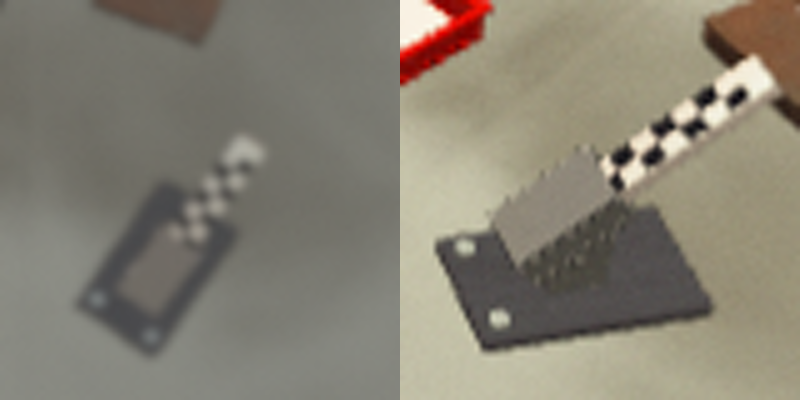

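The left half (top) shows the scale's far corners at crop (240,135) and (265,152); the right half (scene) has the same corners at (755,55) and (776,88). The foot corners in the top half are (165,180), (240,230), (155,358) and (75,303). Triangulating.

Run:
```python
from h import *
t=load('top2');s=load('scene2')
T=lambda x,y:(300+x/5-.4,140+y/5-.4); S=lambda x,y:(310+(x-400)/5-.4,205+y/5-.4)
a=tri(t,T(240,135),s,S(755,55));b=tri(t,T(265,152),s,S(776,88));print(a,b)
tip=(a[0]+b[0])/2;print('tip',tip)
F=onz(t,[T(165,180),T(240,230),T(155,358),T(75,303)],8);print(F.round(1),F.mean(0))
G=onz(s,[S(655,205),S(712,310),S(485,350),S(436,240)],8);print(G.round(1),G.mean(0))
for Q in(F,G):
    e=(Q[0]+Q[1]-Q[2]-Q[3])[:2]/2;print('yaw',np.degrees(np.arctan2(e[1],e[0])),np.linalg.norm(e),np.linalg.norm(Q[0]-Q[1]))
print(get_obs()['qpos'])
```

```text
(array([ 624.16450738, -279.54201732,  108.39606386]), np.float64(3.1364374262871513)) (array([ 615.05093078, -294.3943948 ,  106.29102106]), np.float64(3.1157716395706583))
tip [ 619.60771908 -286.96820606  107.34354246]
[[ 620.5 -254.     8. ]
 [ 590.  -300.6    8. ]
 [ 507.7 -246.8    8. ]
 [ 540.5 -197.5    8. ]] [ 564.66549484 -249.73599955    8.        ]
[[ 624.7 -254.8    8. ]
 [ 589.6 -303.6    8. ]
 [ 507.7 -250.4    8. ]
 [ 542.  -200.3    8. ]] [ 566.01547102 -252.30053065    8.        ]
yaw -34.192083134235354 98.12152724792233 55.77868407031371
yaw -33.20474554354142 98.36944106922803 60.09625198212383
[ 3.18651974e-01  5.39299750e-01  1.54192842e+00 -2.17425984e-05
  1.05596362e+00 -7.29372248e-01]
```

```bash
cat >> h.py <<'E'
YAW=-33.7
def frame(lean,yaw=YAW):
    """tool rotation, pads across scale; x=-scale axis, z into face; lean from vertical in deg (90=level)"""
    y=np.radians(yaw);l=np.radians(lean);h=np.array([np.cos(y),np.sin(y),0]);k=np.array([0,0,1.])
    a=np.sin(l)*h+np.cos(l)*k; z=np.cos(l)*h-np.sin(l)*k
    return np.c_[-a,np.cross(z,-a),z],a
E
python3 - <<'E'
from h import *
Rm,a=frame(52);print(Rm.round(3),np.linalg.det(Rm))
g=np.array([549.5,-239.9,25])+80*a;print(g, g-81*Rm[:,2])
t,r=go(g-81*Rm[:,2],Rm)
E
```

```text
[[-0.656  0.555  0.512]
 [ 0.437  0.832 -0.342]
 [-0.616  0.    -0.788]] 1.0000000000000002
[ 601.94710358 -274.87787003   74.25291803] [ 560.4587333  -247.20856659  138.08178907]
translation [-167.4 -446.3   42.4] rot [ 0.0249 -0.6601  0.0619]
```

```bash
python3 -m jog '{"delta_rot":[[0,0,0],[0,0,0],[0,0,0],[0,0,0],[0,0,0]],"translation":[[-15,-40,0],[-33,-88,0],[-51,-136,0],[-69,-184,0],[-86,-230,0]],"hand":[0.2,0.2,0.2,0.2,0.2]}' && python3 -m jog '{"delta_rot":[[0,-0.13,0],[0,-0.26,0.02],[0,-0.39,0.03],[0.01,-0.53,0.05],[0.025,-0.66,0.06]],"translation":[[-17,-45,0],[-35,-92,0],[-53,-139,0],[-70,-186,0],[-81,-216,10]],"hand":[0.2,0.2,0.2,0.2,0.2]}' && python3 -m jog '{"delta_rot":[[0,0,0],[0,0,0]],"translation":[[0,0,0],[0,0,0]],"hand":[0.2,0.2]}'
python3 - <<'E'
from h import *
a=snap('wrist','w9');o=get_obs();print(o['ee_pos'],o['qpos'])
Rm,ax=frame(52);go([560.5,-247.2,138],Rm)
d=load('w9');b=np.array([549.5,-239.9,25]);print(proj(d,[b+46*ax,b+80*ax,b+120*ax]))
cv2.imwrite('pics/w9b.png',cv2.resize(a[130:330,130:380],(750,600),interpolation=cv2.INTER_CUBIC)[:,:,::-1])
E
```

```text
t: 12.2
ee_pos: [595.2, -18.4, 176.9]
orientation: [-0.81, -3.032, 0.001]
ft_force: [0.1, -0.3, -0.4]
width: 52.6
t: 12.7
ee_pos: [558.0, -229.2, 175.1]
orientation: [0.753, 2.482, -0.244]
ft_force: [-0.6, -0.9, 0.6]
width: 52.9
t: 12.9
ee_pos: [562.6, -227.5, 177.1]
orientation: [0.75, 2.483, -0.242]
ft_force: [1.0, 0.8, -0.1]
width: 52.5
[ 563.38481152 -227.27463864  177.70052849] [-0.32337078  0.31611263  2.08033399 -0.68090374  0.25078062 -0.68629873]
translation [ 14.2 -17.5  38.4] rot [-0.0156 -0.095   0.0069]
[[239.67203645 147.02751794]
 [239.73960687 178.91807477]
 [239.8427777  214.59125493]]
```

View pics/w9b.png

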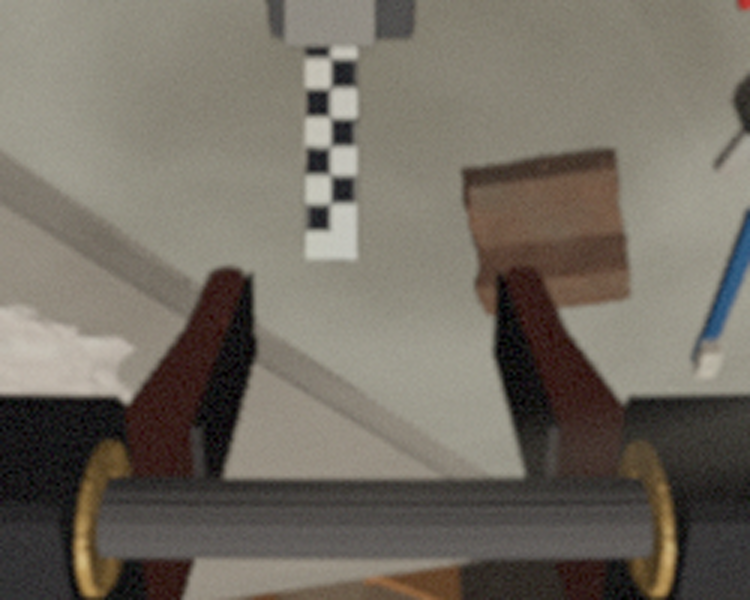

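The scale appears upright at x≈240.5, from mouth row 145 to tip row 217 (full picture). My model predicted 239.7, 147 and 215, so it holds. Aligning, then approaching along the tool axis.

```bash
python3 -m jog '{"delta_rot":[[0,-0.05,0],[-0.015,-0.095,0.007],[-0.015,-0.095,0.007],[-0.015,-0.095,0.007],[-0.015,-0.095,0.007]],"translation":[[8,-9,5],[14,-17.5,20],[14,-17.5,38],[14,-17.5,38],[14,-17.5,38]],"hand":[0.2,0.2,0.2,0.2,0.2]}'
python3 - <<'E'
from h import *
o=get_obs();print(o['ee_pos'],o['qpos'])
Rm,ax=frame(52);g=np.array([549.5,-239.9,25])+80*ax+19*Rm[:,2];go(g,Rm)
E
```

```text
t: 13.45
ee_pos: [566.3, -250.4, 155.7]
orientation: [0.726, 2.419, -0.243]
ft_force: [0.1, -0.1, -0.1]
width: 52.7
[ 566.32532981 -250.40458905  155.70778399] [-0.37162873  0.37300626  2.11218414 -1.30781032  0.13269633 -0.09489439]
translation [ 12.8  -0.5 110.2] rot [-0.0006 -0.0302  0.0052]
```

Joint 4 is at its range end and q5 is small, so this tilt is too flat for the arm. The pads can grip the side faces at another pitch, so I'll use a steeper tool.

Run:
```python
from h import *
_,ax=frame(52);Rm,_=frame(66);g=np.array([549.5,-239.9,25])+80*ax;print((g-50*Rm[:,2]).round(1));go(g-50*Rm[:,2],Rm)
```

```text
[ 585.  -263.6  119.9]
translation [ 2.7 -0.6 42.4] rot [-0.0012  0.2142  0.0051]
```

```bash
python3 -m jog '{"delta_rot":[[0,0.1,0],[0,0.214,0],[0,0.214,0.005],[0,0.214,0.005],[0,0.214,0.005]],"translation":[[0,0,0],[2,0,0],[2.7,-0.6,10],[2.7,-0.6,25],[2.7,-0.6,42]],"hand":[0.2,0.2,0.2,0.2,0.2]}' && python3 -m jog '{"delta_rot":[[0,0,0],[0,0,0]],"translation":[[0,0,0],[0,0,0]],"hand":[0.2,0.2]}'
python3 - <<'E'
from h import *
a=snap('wrist','w10');o=get_obs();print(o['ee_pos'],o['qpos'])
_,ax=frame(52);Rm,_=frame(66);b=np.array([549.5,-239.9,25]);g=b+80*ax;go(g+16*Rm[:,2],Rm)
n=np.array([-.616*.832,.616*.555,.788])*4.5
d=load('w10');print(proj(d,[b+46*ax+n,b+80*ax+n,b+120*ax+n]))
# chequer extents: bright/dark columns
im=a;hsv=cv2.cvtColor(im,cv2.COLOR_RGB2HSV);m=((hsv[...,2]>165)&(hsv[...,1]<40)).astype('uint8')
c=proj(d,g+n)[0].astype(int);sub=m[c[1]-60:c[1]+70,c[0]-40:c[0]+40];sub=cv2.morphologyEx(sub,cv2.MORPH_CLOSE,np.ones((9,9)));k,l,st,_=cv2.connectedComponentsWithStats(sub);i=1+st[1:,4].argmax();print('box x,y,w,h',st[i,:4]+[c[0]-40,c[1]-60,0,0])
E
```

```text
t: 13.95
ee_pos: [585.7, -262.4, 122.4]
orientation: [0.79, 2.618, -0.164]
ft_force: [-0.2, 0.4, -0.2]
width: 52.3
t: 14.15
ee_pos: [584.1, -263.4, 120.4]
orientation: [0.796, 2.617, -0.169]
ft_force: [-0.9, 1.1, -0.6]
width: 52.6
[ 583.6704525  -263.30300063  120.49991194] [-0.40646701  0.46185555  1.9502797  -0.23470953  0.32488842 -1.17906763]
translation [-0.9  0.6 67. ] rot [-0.0007  0.0003 -0.0026]
[[254.67656004 166.7479821 ]
 [254.7244254  208.02659266]
 [254.77875383 255.45857933]]
box x,y,w,h [245 163  23  43]
```

```bash
python3 -m jog '{"delta_rot":[[0,0,0],[0,0,0],[0,0,0],[0,0,0],[0,0,0]],"translation":[[-0.9,1.7,12],[-0.9,1.7,26],[-0.9,1.7,40],[-0.9,1.7,54],[-0.9,1.7,66]],"hand":[0.2,0.2,0.2,0.2,0.2]}' && python3 -m jog '{"delta_rot":[[0,0,0],[0,0,0],[0,0,0]],"translation":[[-0.9,0,0],[-0.9,0,0],[-0.9,0,0]],"hand":[0.2,0.2,0.2]}'
python3 - <<'E'
from h import *
a=snap('wrist','w11');o=get_obs();print(o['ee_pos'],o['qpos'],o['ft_force'])
_,ax=frame(52);Rm,_=frame(66);g=np.array([549.5,-239.9,25])+80*ax;go(g+16*Rm[:,2],Rm)
cv2.imwrite('pics/w11b.png',cv2.resize(a[130:330,130:380],(750,600),interpolation=cv2.INTER_CUBIC)[:,:,::-1])
E
```

```text
t: 14.7
ee_pos: [608.1, -277.8, 58.4]
orientation: [0.8, 2.617, -0.167]
ft_force: [0.1, 0.8, 0.6]
width: 52.7
t: 15.0
ee_pos: [608.9, -278.2, 60.8]
orientation: [0.8, 2.616, -0.167]
ft_force: [-0.1, 0.4, -0.3]
width: 52.6
[ 608.97226326 -278.22840439   61.06200672] [-0.41379894  0.59642599  1.90169232 -0.30056417  0.23992169 -1.11365069] [ 0.39810307  0.85165706 -0.47366215]
translation [ 1.7 -1.1  0.8] rot [ 0.0003  0.0007 -0.0052]
```

View pics/w11b.png

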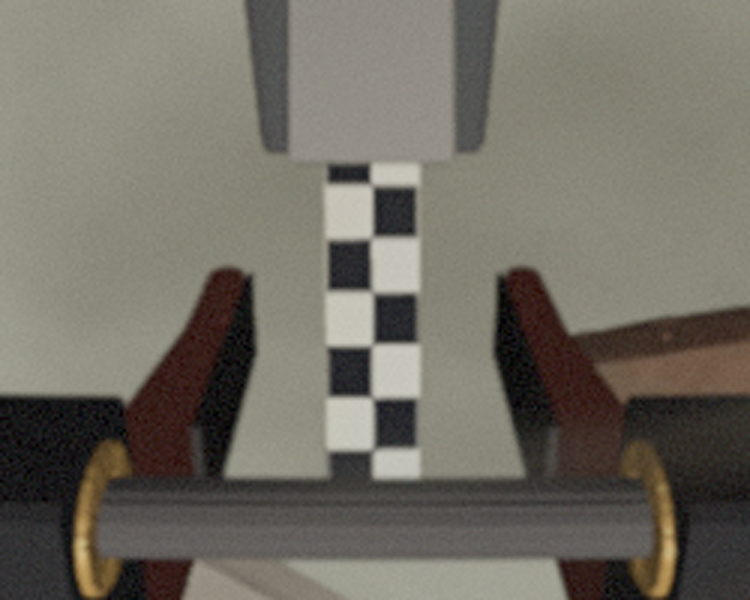

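The fingers straddle the scale, with its centre (372) close to mid-jaw (376) in the crop. Closing, then drawing it out slowly along its axis.

```bash
python3 -m jog '{"delta_rot":[[0,0,0],[0,0,0],[0,0,0],[0,0,0],[0,0,0]],"translation":[[0,-1,0],[0,-1,0],[0,-1,0],[0,-1,0],[0,-1,0]],"hand":[-1,-1,-1,-1,-1]}' && python3 -m jog '{"delta_rot":[[0,0,0],[0,0,0],[0,0,0],[0,0,0],[0,0,0]],"translation":[[-2,0,-0.5],[-5,0,-1.2],[-9,0,-2.2],[-13,0,-3.2],[-17,0,-4.2]],"hand":[-1,-1,-1,-1,-1]}'; python3 -c "
from h import *
o=get_obs();print(o['qpos'],o['width'],o['ft_force'])"
```

```text
t: 15.55
ee_pos: [608.3, -279.0, 60.7]
orientation: [0.8, 2.616, -0.167]
ft_force: [0.7, -1.0, -0.7]
width: 17.6
t: 16.05
ee_pos: [619.5, -286.7, 71.3]
orientation: [0.8, 2.617, -0.167]
ft_force: [-2.3, 1.2, 0.6]
width: 17.6
[-0.42004911  0.59110892  1.8699071  -0.25174071  0.27611224 -1.16920844] 17.61167477374181 [-2.31640288  1.15072961  0.5572205 ]
```

Gripped at 17.6 mm and sliding freely. Continuing the pull.

```bash
python3 -m jog '{"delta_rot":[[0,0,0],[0,0,0],[0,0,0],[0,0,0],[0,0,0]],"translation":[[-6,0,-1.5],[-13,0,-3.2],[-20,0,-5],[-27,0,-6.7],[-34,0,-8.5]],"hand":[-1,-1,-1,-1,-1]}' && python3 -m jog '{"delta_rot":[[0,0,0],[0,0,0],[0,0,0],[0,0,0],[0,0,0]],"translation":[[-8,0,-2],[-14,0,-10],[-14,0,-35],[-14,0,-65],[-14,0,-85]],"hand":[-1,-1,-1,-1,-1]}'
python3 - <<'E'
from h import *
a=snap('scene','scene3');o=get_obs();print(o['ee_pos'],o['qpos'],o['width'],o['ft_force'])
cv2.imwrite('pics/s3b.png',cv2.resize(a[120:300,230:470],(800,600),interpolation=cv2.INTER_CUBIC)[:,:,::-1])
Rm,_=frame(104);p=np.array([611.3,-59,150.])
# scale centre is 20mm toward -a of grasp; level lean 90
_,al=frame(90);go(p+20*al+16*Rm[:,2],Rm)
E
```

```text
t: 16.55
ee_pos: [643.9, -302.9, 93.8]
orientation: [0.799, 2.614, -0.167]
ft_force: [-0.3, 0.3, 0.2]
width: 17.6
t: 17.05
ee_pos: [624.8, -290.3, 178.7]
orientation: [0.799, 2.614, -0.167]
ft_force: [0.1, -0.1, 0.0]
width: 17.9
[ 625.30981439 -290.33113025  181.50782663] [-0.42188074  0.42408019  1.81690584 -0.1439048   0.48557935 -1.28626874] 17.938746007475853 [ 0.42951465 -0.73645108  0.9087795 ]
translation [133.2 184.   -7.9] rot [ 0.003   0.6686 -0.0047]
```

I've reached the viewer's limit of 12 pictures, so I'll check by numbers from here. The scale is out and held at 17.9 mm. Next: carry it over and turn it level.

```bash
python3 -m jog '{"delta_rot":[[0,0.05,0],[0,0.13,0],[0,0.21,0],[0,0.29,0],[0,0.37,0]],"translation":[[8,12,0],[22,31,-1],[38,53,-2],[54,75,-3],[70,97,-4]],"hand":[-1,-1,-1,-1,-1]}'
python3 -c "
from h import *
Rm,_=frame(104);_,al=frame(90);go(np.array([611.3,-59,150.])+20*al+16*Rm[:,2],Rm);o=get_obs();print(o['qpos'],o['width'])"
```

```text
t: 17.6
ee_pos: [624.8, -172.2, 152.0]
orientation: [0.904, 2.961, -0.017]
ft_force: [1.1, -0.6, 0.2]
width: 17.6
translation [59.1 86.4 15. ] rot [ 0.0032  0.2913 -0.0043]
[-0.28172523  0.5195973   1.65730105 -0.01479752  0.919253   -1.25102863] 17.55520335511151
```

```bash
python3 -m jog '{"delta_rot":[[0,0.07,0],[0,0.14,0],[0,0.21,0],[0,0.26,0],[0,0.291,0]],"translation":[[14,20,4],[29,42,8],[43,62,11],[54,78,14],[59,86,15]],"hand":[-1,-1,-1,-1,-1]}' && python3 -m jog '{"delta_rot":[[0,0,0],[0,0,0],[0,0,0],[0,0,0],[0,0,0]],"translation":[[0,0,0],[0,0,0],[0,0,0],[0,0,0],[0,0,0]],"hand":[-1,-1,-1,-1,-1]}'
python3 - <<'E'
from h import *
for c in('scene','top','wrist'):snap(c,c+'4')
o=get_obs();print(o['ee_pos'],o['qpos'],o['width'])
Rm,_=frame(104);_,al=frame(90);go(np.array([611.3,-59,150.])+20*al+16*Rm[:,2],Rm)
y=Rm[:,1];c=np.array([611.3,-59,154.5])
pts=[c+s*60*al+w*9*y for s in(-1,1) for w in(-1,1)]
for n in('wrist4','scene4','top4'):print(n,proj(load(n),pts).round(1).tolist())
# bright+dark chequer blob in wrist
from m2 import blobs
for n in('wrist4','scene4'):
    im=load(n)['im'];g=cv2.cvtColor(im,cv2.COLOR_RGB2GRAY);pp=proj(load(n),pts);x0,y0=np.maximum((pp.min(0)-8).astype(int),0);x1,y1=(pp.max(0)+8).astype(int)
    s=g[y0:y1,x0:x1];print(n,x0,y0,s.shape)
    f=cv2.resize(s,None,fx=.5,fy=.5,interpolation=cv2.INTER_AREA)
    print('\n'.join(''.join(' .:-=+*#%@'[min(9,v//26)] for v in r) for r in f))
E
```

```text
t: 18.1
ee_pos: [624.6, -67.8, 133.3]
orientation: [-0.847, -2.781, -0.108]
ft_force: [-0.3, 1.1, -0.3]
width: 17.5
t: 18.6
ee_pos: [624.0, -69.6, 134.3]
orientation: [-0.85, -2.783, -0.107]
ft_force: [0.4, 0.1, -0.3]
width: 17.6
[624.00471961 -69.3874446  134.18277261] [-0.17835435  0.6312628   1.523947    0.10556384  1.20932249 -1.20488642] 17.66174140356914
translation [ 0.3  1.6 -0.2] rot [ 0.0035  0.0026 -0.0041]
wrist4 [[241.1, 111.4], [272.5, 111.4], [242.6, 313.4], [272.3, 313.3]]
scene4 [[265.0, 160.8], [263.1, 156.3], [318.4, 154.8], [315.7, 150.5]]
top4 [[262.5, 182.9], [257.1, 179.1], [287.4, 148.7], [282.0, 145.1]]
wrist4 233 103 (218, 47)
+++****************+++++
+++********#*******+++++
+++****************+++++
+++****************+++++
+++****************+++++
+++****************++==-
+++****************==---
+++****************=---:
+++****************=-:::
+++********-::::::--::--
+++********-......---+**
+++******#*-......=+*###
+++******#*- .....=#####
+++********-......=#####
+++********-......=#####
++=********-......=#####
=-=*#******-......=#####
---+******++==
[... 2090 characters left out ...]
--------------------
------------------------
------------------------
------------------------
::::::::-:-:::::::::::::
---------::::---------::
========-..:==========-.
=========..=++++++++++-.
scene4 255 142 (26, 71)
#**********=-:::::-++.  ............
#**********++==--=+*=. .............
**********+++====++*-. ...:.........
#*********++====-+++:  .............
#*********+++==--+*+.:+.....:%#+=---
##********+==*#-.*##=*=.....-*#**###
#***##=-*@%-+#++%%--*%:....:+++**###
##**%@###=-#@#-+##+++=.....=****####
###*#@@%%*****+++++-::....:*########
###*+**+++++++++***=-.....-*########
####****************=.....+*########
**####**************-....:***#######
######**************+==--=**########
```

The wrist numbers show the chequers facing up. To check level, I'll fit the scale's tilt from the evenly pitched X-corners on its centre line.

```bash
cat > lv.py <<'E'
from h import *
from scipy.optimize import least_squares
def level(name):
    d=load(name);im=d['im'];g=cv2.cvtColor(im,cv2.COLOR_RGB2GRAY)
    o=get_obs();Rm=R.from_rotvec(o['orientation']).as_matrix();gp=o['ee_pos']-16*Rm[:,2]
    gg=cv2.GaussianBlur(g,(3,3),0).astype(float)
    # central column: contrast left-right of centre flips sign at every X corner
    r=np.arange(60,300);s=np.array([gg[y,247:252].mean()-gg[y,263:268].mean() for y in r])
    z=[r[i]+s[i]/(s[i]-s[i+1]) for i in range(len(s)-1) if s[i]*s[i+1]<0 and max(abs(s[max(0,i-6):i+7]))>50]
    p=cv2.cornerSubPix(g,np.array([[[257,y]] for y in z],'float32'),(5,5),(-1,-1),(3,50,.01)).reshape(-1,2)
    print(p.round(2).tolist())
    o3,v=ray(d,p); yt=Rm[:,1]; h=np.cross([0,0,1],yt); h/=np.linalg.norm(h); h=h if h[0]>0 else -h
    idx=np.arange(len(p))
    def pts(q): # tilt, pitch, start ; line through face above grasp pt
        a=np.cos(q[0])*h+np.array([0,0,np.sin(q[0])]); nn=np.cross(a,np.cross([0,0,1],a)/np.linalg.norm(np.cross([0,0,1],a)));nn=nn*np.sign(nn[2])
        return gp+4.5*nn+np.outer(q[2]+idx*q[1],a)+q[3]*yt
    f=lambda q:(proj(d,pts(q))-p).ravel()
    s=least_squares(f,[0,10,-50,0]);J=np.linalg.inv(s.jac.T@s.jac)
    print('tilt up deg',np.degrees(s.x[0]).round(2),'+-',np.degrees(np.sqrt(J[0,0])*np.std(s.fun)).round(2),'pitch',s.x[1:].round(2),'rms',np.std(s.fun).round(2),'h yaw',np.degrees(np.arctan2(h[1],h[0])).round(1))
    print('yt z',yt[2].round(4)); P=pts(s.x);print(P[0].round(1),P[-1].round(1),'mean row spacing',np.diff(p[:,1]).round(2))
    return s.x,gp,h,p
if __name__=='__main__':
    q,gp,h,p=level('wrist4')
    d=load('wrist4');g=cv2.cvtColor(d['im'],cv2.COLOR_RGB2GRAY).astype(int)
    print('rows 40..115 left col',g[40:116:3,250].tolist());print('right',g[40:116:3,264].tolist())
E
python3 lv.py
```

```text
[[257.0, 115.66999816894531], [255.16000366210938, 120.8499984741211], [255.16000366210938, 120.8499984741211], [254.42999267578125, 137.8800048828125], [254.52999877929688, 155.77999877929688], [254.47999572753906, 173.75], [254.4499969482422, 191.67999267578125], [254.4600067138672, 209.52999877929688], [254.5500030517578, 227.50999450683594], [254.49000549316406, 245.1699981689453], [254.52000427246094, 262.6600036621094], [254.52999877929688, 279.95001220703125], [254.1699981689453, 289.05999755859375]]
tilt up deg 20.61 +- 5.18 pitch [ 10.44 -97.01   0.18] rms 4.09 h yaw -34.0
yt z 0.0024
[550.6 -19.8 119.8] [647.9 -85.3 163.9] mean row spacing [ 5.19 -0.   17.02 17.9  17.97 17.93 17.85 17.99 17.66 17.49 17.29  9.12]
rows 40..115 left col [140, 146, 140, 142, 145, 144, 140, 143, 141, 142, 139, 140, 146, 144, 141, 141, 145, 142, 142, 143, 143, 173, 178, 179, 179, 179]
right [137, 141, 140, 137, 144, 142, 146, 140, 143, 144, 143, 146, 144, 143, 142, 143, 141, 147, 142, 140, 139, 169, 180, 182, 183, 181]
```

```bash
sed -i "s/    print(p.round(2).tolist())/    p=p[(p[:,1]>125)\&(p[:,1]<285)]/" lv.py
cat >> lv.py <<'E'
    # near end of scale: row ~102
    a=np.cos(q[0])*h+np.array([0,0,np.sin(q[0])])
    row=min(np.arange(-120,-40,.2),key=lambda s:abs(proj(d,gp+[0,0,4.5]+s*a)[0,1]-102)); print('near end at',row,'scale centre',(gp+(row+60)*a).round(1))
E
python3 lv.py
```

```text
tilt up deg 2.1 +- 0.19 pitch [ 1.052e+01 -6.529e+01  1.000e-02] rms 0.07 h yaw -34.0
yt z 0.0024
[572.9 -35.  151.8] [642.7 -82.  154.9] mean row spacing [17.9  17.97 17.93 17.85 17.99 17.66 17.49 17.29]
rows 40..115 left col [140, 146, 140, 142, 145, 144, 140, 143, 141, 142, 139, 140, 146, 144, 141, 141, 145, 142, 142, 143, 143, 173, 178, 179, 179, 179]
right [137, 141, 140, 137, 144, 142, 146, 140, 143, 144, 143, 146, 144, 143, 142, 143, 141, 147, 142, 140, 139, 169, 180, 182, 183, 181]
near end at -86.39999999999952 scale centre [605.3 -56.8 148.7]
```

Fitted tilt: far end 2.1° high, centre about 6 mm off the tray's middle. Correcting both.

```bash
python3 -m jog '{"delta_rot":[[0,0.015,0],[0,0.037,0],[0,0.037,0],[0,0.037,0],[0,0.037,0]],"translation":[[-3,0.7,-1.2],[-5.8,1.5,-2.5],[-5.8,1.5,-2.5],[-5.8,1.5,-2.5],[-5.8,1.5,-2.5]],"hand":[-1,-1,-1,-1,-1]}' && python3 -m jog '{"delta_rot":[[0,0,0],[0,0,0],[0,0,0],[0,0,0],[0,0,0]],"translation":[[0,0,0],[0,0,0],[0,0,0],[0,0,0],[0,0,0]],"hand":[-1,-1,-1,-1,-1]}'
python3 - <<'E'
from h import *
snap('wrist','wrist5');snap('top','top5');snap('scene','scene5')
from lv import level
level('wrist5');o=get_obs();print(o['width'],o['qvel'].round(4),o['ft_force'],o['t'])
from m2 import blobs
# sherds (scene view of the red one may be hidden; check black) and bystanders unchanged
try: blobs('top5','dark',8,proj(load('top5'),[637,222,8])[0])
except Exception as e: print(e)
blobs('scene5','red',10,proj(load('scene5'),[611,-59,10])[0])
for n in('top','scene'):
    df=np.abs(load(n+'5')['im'].astype(int)-load(n+'0')['im']).max(2)>45
    k,l,st,ce=cv2.connectedComponentsWithStats(df.astype('uint8'))
    print(n,[(ce[i].round().astype(int).tolist(),int(st[i,4])) for i in range(1,k) if st[i,4]>8])
    for nm,x in(('jar',0),):pass
E
```

```text
t: 19.25
ee_pos: [629.8, -71.4, 134.9]
orientation: [-0.839, -2.748, -0.121]
ft_force: [-0.2, -0.1, 0.4]
width: 17.6
t: 19.75
ee_pos: [630.0, -71.4, 135.0]
orientation: [-0.839, -2.748, -0.121]
ft_force: [0.2, -1.3, 0.8]
width: 18.0
tilt up deg 0.12 +- 0.21 pitch [ 1.052e+01 -6.538e+01  4.000e-02] rms 0.06 h yaw -34.0
yt z 0.0023
[579.5 -37.3 154.8] [640.6 -78.5 155. ] mean row spacing [17.85 18.   17.98 17.82 17.97 17.6  17.51]
17.683330946919856 [-0.0019  0.0005  0.0002 -0.0013  0.0013  0.0005] [-0.32303435 -0.05483631  0.43521533] 19.9
top5 dark area 160 px [172.4 154.1] centroid [674.5 251.6] rect [674.6 249.6] [np.float64(97.3), np.float64(182.8)] long-axis yaw -52.6 pca 127.4
scene5 red area 1221 px [288.3 206.3] centroid [615.9 -58.9] rect [617.3 -56.6] [np.float64(151.8), np.float64(152.7)] long-axis yaw -7.2 pca -145.5
top [([312, 89], 458), ([261, 123], 279), ([274, 116], 12), ([311, 115], 12), ([332, 127], 151), ([294, 138], 53), ([279, 158], 82), ([181, 175], 443), ([270, 179], 1486), ([348, 170], 22), ([327, 193], 173), ([178, 186], 54), ([229, 198], 75), ([163, 226], 1707), ([199, 234], 1379), ([287, 256], 5401), ([213, 260], 27), ([196, 270], 16), ([145, 271], 15), ([161, 279], 42), ([214, 305], 310), ([12, 305], 594), ([160, 296], 9), ([175, 299], 30), ([196, 317], 11), ([175, 352], 121), ([202, 355], 1275), ([5, 372], 311), ([237, 381], 87)]
scene [([46, 7], 187), ([336, 76], 6959), ([318, 20], 113), ([15, 59], 1429), ([15, 86], 61), ([9, 103], 60), ([2, 119], 109), ([217, 156], 130), ([8, 204], 857), ([288, 206], 167), ([198, 209], 195), ([368, 228], 236), ([12, 237], 132), ([0, 236], 10), ([10, 251], 50), ([249, 251], 225)]
```

```bash
python3 -c "
from h import *
print(ctrl.close_job())"
```

```text
the job is handed in; nothing more can be done
None
```

I placed both sherds and drew the scale from its holder. I handed the job in at about 20 s with the scale held level over the red tray. I did not get a visual check of the final hold, because I had used all 12 picture views by then.

- **Sherds:** The red sherd lies at about (612, -59) mm and the red tray's centre is (611, -59). The black sherd lies at about (637, 222) and the black tray's centre is (638, 222). I lowered both to the tray floor before opening the fingers.
- **Scale:** A fit on its chequer corners gave a tilt of 0.1° ± 0.2°, after I corrected a first reading of 2.1°. Its centre works out at about (611, -59), about 150 mm above the table, with the chequered face up. The grip width is 17.7 mm, and the arm was still.
- **Bystanders:** Comparing the scene picture before and after showed changes only at the sherds, trays, scale and arm, none at the jar, loupe, lump or tile. Anything behind the arm in that view could not be compared.

**Checks that failed or disagreed:**
- The first tool tilt for the scale grasp ran joint 4 to its range end, so I gripped it with the tool steeper.
- The first automatic fit of the scale's tilt failed on stray corners, and I repeated it with them removed.
- My last check on the two sherds picked up the tray rims instead, so their positions come from the looks just after each was placed.
- The top-view before-and-after comparison was too cluttered by the arm to use.

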